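# Sort salvaged power-supply parts into the stock trays

## Task

These parts came off a stripped power-supply board: sort them into the stock trays, one part to a bay, each standing flat on the tray floor as it stands now (terminals or fins up). Both capacitors belong in the red tray, both heat sinks in the green tray, and the yellow-taped transformer in the free bay of the yellow tray. Leave the white-taped transformer that is already stored and the opened phone in its holder where they are.

Things in the scene. Friction and masses are not known exactly. Their poses are not given: they have to be found in the camera images.
- cap_black: large screw-terminal capacitor, black sleeve and black top. 35 mm diameter, 50 mm tall body, flat foot, with two small brass terminals rising 6 mm higher on the flat top, stands upright on the 3 mm thick work mat. Origin at the centre of its foot, z up towards the terminals. 45 to 90 g.
- cap_orange: large screw-terminal capacitor, orange sleeve and tan top. 35 mm diameter, 50 mm tall body, flat foot, with two small brass terminals rising 6 mm higher on the flat top, stands upright on the 3 mm thick work mat. Origin at the centre of its foot, z up towards the terminals. 45 to 90 g.
- sink_silver: finned heat sink, plain silver aluminium. 40 mm long (x, along the fins), 30 mm wide (y, between the flat outer fins), 25 mm tall, lies on its flat base, fins up, on the 3 mm thick work mat. Origin at the centre of the underside, z up. 30 to 60 g.
- sink_black: finned heat sink, black. 40 mm long (x, along the fins), 30 mm wide (y, between the flat outer fins), 25 mm tall, lies on its flat base, fins up, on the 3 mm thick work mat. Origin at the centre of the underside, z up. 30 to 60 g.
- transformer: small transformer with yellow tape round its winding, loose on the 3 mm thick work mat. steel core 42 mm (x) by 15 mm (y), 36 mm tall; the taped winding round its middle is 27 mm (x) by 34 mm (y), with flat sides from 6 to 30 mm above the base, and can be gripped across y; square foot 34 mm by 34 mm by 5 mm. Origin at the centre of the underside, z up. 80 to 170 g.
- stored_transformer: small transformer with white tape, already standing in the middle of one bay of the yellow tray, where it stays. Same shape, size and axes as the yellow-taped one; 120 g. Origin at the centre of the underside, z up.
- tray_red: red two-bay parts tray, empty, for capacitors, fixed on the 3 mm thick mat. 96 mm (x) by 133 mm (y), walls 20 mm high, 3 mm thick, floor 3 mm. A divider 14 mm high, 3 mm thick at y = 0 makes two bays, each 90 mm (x) by 62 mm (y) inside, centred at y = +32.5 and -32.5 mm. White label cards on its -x wall. Origin: centre of underside, z up. A spool or jar up to 36 mm tall stands beside it.
- tray_green: green two-bay parts tray, empty, for heat sinks, fixed on the 3 mm thick mat. 96 mm (x) by 133 mm (y), walls 20 mm high, 3 mm thick, floor 3 mm. A divider 14 mm high, 3 mm thick at y = 0 makes two bays, each 90 mm (x) by 62 mm (y) inside, centred at y = +32.5 and -32.5 mm. White label cards on its -x wall. Origin: centre of underside, z up. A spool or jar up to 36 mm tall stands beside it.
- tray_yellow: yellow two-bay parts tray, for transformers, one bay taken, fixed on the 3 mm thick mat. 96 mm (x) by 133 mm (y), walls 20 mm high, 3 mm thick, floor 3 mm. A divider 14 mm high, 3 mm thick at y = 0 makes two bays, each 90 mm (x) by 62 mm (y) inside, centred at y = +32.5 and -32.5 mm. White label cards on its -x wall. Origin: centre of underside, z up. A spool or jar up to 36 mm tall stands beside it.
- opened_phone: opened phone in an aluminium and steel clamp holder, a repair in progress that must not be shifted: 165 mm (x) by 90 mm (y), about 24 mm tall, thumb screw at +y reaching 66 mm from the centre, loose on the bench at the robot's left. Origin at the centre of its underside, z up.
Not all that is in view belongs to the job. There is more than one size of the cap_orange; the job needs the smaller.

How it is judged:
At the end, for the whole second after the job is handed in: Capacitors in red, heat sinks in green, one to a bay; yellow-taped transformer in the free yellow bay. Each at rest on the tray floor (4 mm), upright (0.1 rad), centre 12-56 mm from divider and within 36 mm of mid-line. Stored transformer moved under 12 mm, phone under 20 mm ((((x of cap_black in the frame of tray_red between -0.036 and 0.036 m and y of cap_black in the frame of tray_red between 0.012 and 0.056 m and z of cap_black in the frame of tray_red between -0.002 and 0.007 m and angle between cap_black's own z axis and vertical below 0.1 rad and linear speed of cap_black below 0.02 m/s and angular speed of cap_black below 0.2 rad/s) and (x of cap_orange in the frame of tray_red between -0.036 and 0.036 m and y of cap_orange in the frame of tray_red between -0.056 and -0.012 m and z of cap_orange in the frame of tray_red between -0.002 and 0.007 m and angle between cap_orange's own z axis and vertical below 0.1 rad and linear speed of cap_orange below 0.02 m/s and angular speed of cap_orange below 0.2 rad/s)) or ((x of cap_black in the frame of tray_red between -0.036 and 0.036 m and y of cap_black in the frame of tray_red between -0.056 and -0.012 m and z of cap_black in the frame of tray_red between -0.002 and 0.007 m and angle between cap_black's own z axis and vertical below 0.1 rad and linear speed of cap_black below 0.02 m/s and angular speed of cap_black below 0.2 rad/s) and (x of cap_orange in the frame of tray_red between -0.036 and 0.036 m and y of cap_orange in the frame of tray_red between 0.012 and 0.056 m and z of cap_orange in the frame of tray_red between -0.002 and 0.007 m and angle between cap_orange's own z axis and vertical below 0.1 rad and linear speed of cap_orange below 0.02 m/s and angular speed of cap_orange below 0.2 rad/s))) and (((x of sink_silver in the frame of tray_green between -0.036 and 0.036 m and y of sink_silver in the frame of tray_green between 0.012 and 0.056 m and z of sink_silver in the frame of tray_green between -0.002 and 0.007 m and angle between sink_silver's own z axis and vertical below 0.1 rad and linear speed of sink_silver below 0.02 m/s and angular speed of sink_silver below 0.2 rad/s) and (x of sink_black in the frame of tray_green between -0.036 and 0.036 m and y of sink_black in the frame of tray_green between -0.056 and -0.012 m and z of sink_black in the frame of tray_green between -0.002 and 0.007 m and angle between sink_black's own z axis and vertical below 0.1 rad and linear speed of sink_black below 0.02 m/s and angular speed of sink_black below 0.2 rad/s)) or ((x of sink_silver in the frame of tray_green between -0.036 and 0.036 m and y of sink_silver in the frame of tray_green between -0.056 and -0.012 m and z of sink_silver in the frame of tray_green between -0.002 and 0.007 m and angle between sink_silver's own z axis and vertical below 0.1 rad and linear speed of sink_silver below 0.02 m/s and angular speed of sink_silver below 0.2 rad/s) and (x of sink_black in the frame of tray_green between -0.036 and 0.036 m and y of sink_black in the frame of tray_green between 0.012 and 0.056 m and z of sink_black in the frame of tray_green between -0.002 and 0.007 m and angle between sink_black's own z axis and vertical below 0.1 rad and linear speed of sink_black below 0.02 m/s and angular speed of sink_black below 0.2 rad/s))) and x of transformer in the frame of tray_yellow between -0.036 and 0.036 m and y of transformer in the frame of tray_yellow between -0.056 and -0.012 m and z of transformer in the frame of tray_yellow between -0.002 and 0.007 m and angle between transformer's own z axis and vertical below 0.1 rad and linear speed of transformer below 0.02 m/s and angular speed of transformer below 0.2 rad/s and distance of stored_transformer from where it was at the start of the episode below 0.012 m and distance of opened_phone from where it was at the start of the episode below 0.02 m); the robot touches nothing.
It fails at once if the stored transformer is shifted by more than 12 mm (distance of stored_transformer from where it was at the start of the episode above 0.012 m).
It fails at once if the opened phone in its holder is shifted by more than 20 mm (distance of opened_phone from where it was at the start of the episode above 0.02 m).
It also fails if it takes over 120 s, if anything falls off the work surface, if the arm or the gripper's body presses on something with over 40 N, if the wrist force passes 120 N, or if a joint passes its speed limit or range.

## Robot

A 6-joint arm with a two-finger parallel gripper is mounted at the origin on the work surface. World frame = base frame: x ahead of the robot, y to its left, z up, the work surface at z = 0. Lengths are in m, angles in rad, forces in N, time in s.
With the tool pointing down it reaches from about 0.35 to 0.925 m from the base axis. Payload 6.4 kg.
Tool frame: the origin (TCP) lies at the very end of the fingers, on their centre line; the grasp point (between the pads) lies 19 mm behind it; z points along the fingers, y is the direction in which the jaws open and shut (so a half turn about z gives the same grasp; the last joint's range is limited). The gripper opens to 94 mm and grips with 3 to 60 N. Pads are 16 mm wide; open, the fingers measure 119 mm over their backs; the gripper's body (75 mm by 177 mm) begins 78 mm behind the grasp point.
Start: joints at [0.93, 0.245, 1.558, -0, 1.339, -0.174], TCP at [0.293, 0.58, 0.183] pointing down, gripper open.
Joint ranges: [-3.13, 3.13], [-1.02, 2.26], [0.13, 2.54], [-0.95, 4.09], [0.21, 2.88], [-2.74, 2.74]. Speed limits (rad/s): [2.57, 2.57, 3.14, 3.14, 3.14, 3.14].

## Interface

Orientations are given as a unit quaternion [w, x, y, z].
In Python, from rig import sense, get_image, get_calibration, hand_in gives the robot as it stands. The module is installed in compiled form; this text tells all that it offers.
- The arm moves only by the shell command python3 -m inch 'ROWS' [FORCE]. ROWS is JSON, a list of rows, each a list of 3 entries, a list of its own where there are three numbers: the gripper command: -1 is shut, 1 is fully open, values between are in proportion, then the shift along the tool's x, y, z in m, then the turn about the tool's z in degrees. A call has 1 to 20 rows; each row shifts and turns the commanded pose from where the row before left it, along the tool's axes as they then stand; what a row does not reach is not made up. A row lasts 1/10 s, in which the tool goes at most 50 mm and 8.59 degrees, less where a joint would pass 70% of its speed; a pose out of reach is approached as far as the arm can. A call with a gripper value outside its range is refused whole. The fingers move at their own pace and stop on an object; FORCE is the grip in N (left out, the last holds). Time passes only in rows, so rows that do not move let the fingers close. It gives the time, the measured TCP pose, the force and the opening at its end, in the units of the state.
- sense(): the state, without advancing time (a new reading comes with each control period).
- get_image(name): name is "scene" or "top" or "wrist"; returns the picture (400x640x3 uint8, blue, green, red); there is no depth.
- get_calibration(name): a dict with "fx", "fy", "cx", "cy" (pixels), "R" (3x3) and "t" (3): a world point X has camera coordinates R X + t. Camera axes: x right, y down, z forward; pixel columns grow to the right and rows downward; lengths in m; the calibration is good to about 2 mm. A picture is of the moment at which its call begins: read the wrist's pose just before it. get_calibration takes no time and is no camera call; for the wrist camera it gives the pose at the moment of the call.
- hand_in(): hands the job in, once; it reports no verdict.
The state is a dict: "clock": time; "joint_positions": joint angles; "qd": joint speeds; "tau": joint torques, N m; "eef_pos": TCP position; "tcp_rot": TCP orientation; "ft_force": force on the tool from outside, world axes, zero at the start; "moment": the same for the moment, N m; "opening": finger opening in m.
Only numpy, scipy, OpenCV 4.12 (cv2) and the standard library are available. Lean on these libraries where they do the work, as an engineer would, in place of code of your own. Each camera call takes 0.05 s, during which the arm holds its last target.

## Working session

There is one attempt and no reset: what is moved stays moved. The work goes in short steps, Python scripts to look and compute and a shell command to move; the robot and the scene stay as the last step left them, time stands still between calls to the robot, and variables do not carry over. Pictures are saved under pics/ and viewed, and the job is handed in when it is done.

```bash
mkdir -p pics; python3 - <<'E'
from rig import *
import cv2
s=sense();print(s)
for n in ["scene","top","wrist"]:
    c=get_calibration(n);print(n,{k:(v.tolist() if hasattr(v,'tolist') else v) for k,v in c.items()})
    cv2.imwrite(f"pics/{n}0.png",get_image(n))
E
ls
```

```text
{'clock': 0.0, 'joint_positions': array([ 9.29891248e-01,  2.45778540e-01,  1.55899439e+00, -3.32201321e-07,
        1.33867138e+00, -1.74102055e-01]), 'qd': array([ 0.00018392, -0.00022344, -0.00056748,  0.0017513 ,  0.00211295,
       -0.00097308]), 'tau': array([-5.61566940e-04, -4.15822721e+01, -3.14607096e+01,  6.85206754e-02,
        3.31055874e-02, -1.27955291e-04]), 'eef_pos': array([0.29213689, 0.57994881, 0.18217866]), 'tcp_rot': array([-3.66774198e-04,  2.31287999e-01,  9.72884887e-01, -8.50078271e-04]), 'ft_force': array([0.19102604, 0.90046436, 0.85745534]), 'moment': array([-0.00746564, -0.00711386,  0.04129477]), 'opening': 0.09395560093963796}
scene {'fx': 404.6898212165784, 'fy': 404.6898212165784, 'cx': 320.14220484468314, 'cy': 200.5235067611834, 'R': [[-0.6518097408737098, 0.7583345083930365, 0.008534347218085367], [0.5988888865787678, 0.5216005436065885, -0.6076717653814065], [-0.46526998961311833, -0.3909752502264086, -0.7941424245535597]], 't': [0.258066305175679, -0.33885198022595414, 1.3295195107212021]}
top {'fx': 427.48910465731996, 'fy': 427.48910465731996, 'cx': 319.9248561485367, 'cy': 197.51776665923327, 'R': [[-0.04678668908097767, -0.9988915181152657, -0.0051711470893416635], [-0.9672266802624173, 0.0465957155038881, -0.2496024604951322], [0.24956673398789195, -0.006676401280660166, -0.9683345862627009]], 't': [0.10328834183997515, 0.5541338112830574, 0.8496040030308445]}
wrist {'fx': 294.9015440017893, 'fy': 294.9015440017893, 'cx': 321.58278741388744, 'cy': 197.5016030208029, 'R': [[0.4509094422303948, 0.8925670114321216, -0.0021920334411907275], [0.8594135733061374, -0.4334951322345687, 0.27109090790012186], [0.24101656566438048, -0.12412131336747542, -0.9625512529955393]], 't': [-0.6491997702352432, -0.027309175085828447, 0.39350767315165597]}
pics
```

View pics/scene0.png

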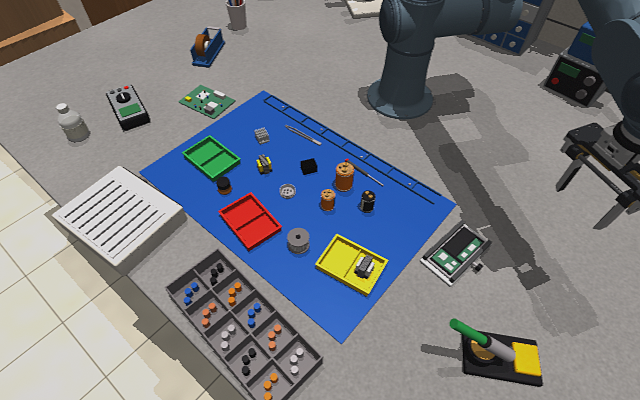

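View pics/top0.png

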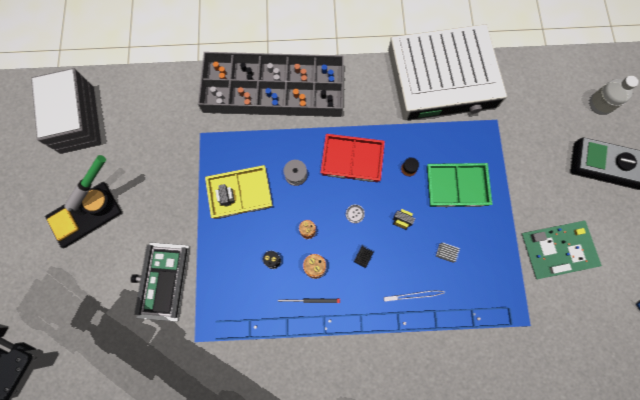

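View pics/wrist0.png

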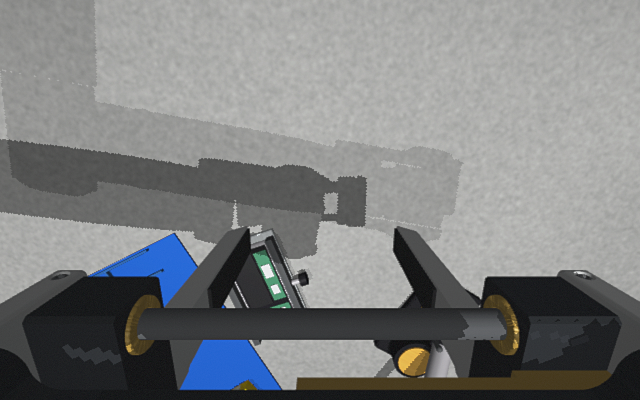

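The top view shows the black cap at about (272,258), the small orange cap at (308,229), the large orange decoy at (315,265), the silver sink at (448,252), the black sink at (365,256) and the transformer at (404,218). The trays are centred near yellow (239,191), red (353,158) and green (459,185). I'll enlarge it and measure.

```bash
cat > h.py <<'E'
import numpy as np, cv2
from rig import *
def proj(c,P):
    q=np.array(c["R"])@np.array(P,float)+np.array(c["t"]);return np.array([c["fx"]*q[0]/q[2]+c["cx"],c["fy"]*q[1]/q[2]+c["cy"]])
def cast(c,uv,z):
    R=np.array(c["R"]);t=np.array(c["t"]);o=-R.T@t
    d=R.T@np.array([(uv[0]-c["cx"])/c["fx"],(uv[1]-c["cy"])/c["fy"],1.]);k=(z-o[2])/d[2];return o+k*d
def tri(cs,uvs):
    A=[];b=[]
    for c,uv in zip(cs,uvs):
        R=np.array(c["R"]);t=np.array(c["t"]);o=-R.T@t
        d=R.T@np.array([(uv[0]-c["cx"])/c["fx"],(uv[1]-c["cy"])/c["fy"],1.]);d/=np.linalg.norm(d)
        M=np.eye(3)-np.outer(d,d);A.append(M);b.append(M@o)
    return np.linalg.solve(sum(A),sum(b))
E
python3 - <<'E'
import cv2
a=cv2.imread("pics/top0.png")
b=cv2.resize(a[130:280,200:350],None,fx=4,fy=4,interpolation=cv2.INTER_NEAREST);cv2.imwrite("pics/topL.png",b)
b=cv2.resize(a[130:280,335:500],None,fx=4,fy=4,interpolation=cv2.INTER_NEAREST);cv2.imwrite("pics/topR.png",b)
a=cv2.imread("pics/scene0.png")
b=cv2.resize(a[110:310,175:400],None,fx=3,fy=3,interpolation=cv2.INTER_NEAREST);cv2.imwrite("pics/sceneZ.png",b)
E
```

```text
(no output)
```

View pics/topL.png

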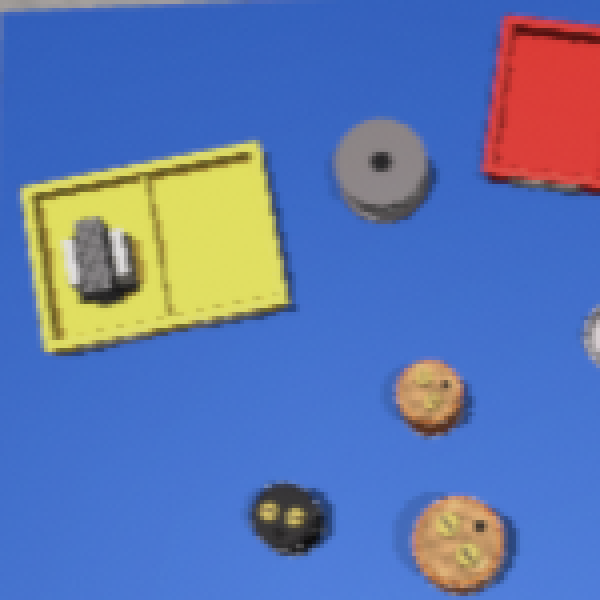

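View pics/topR.png

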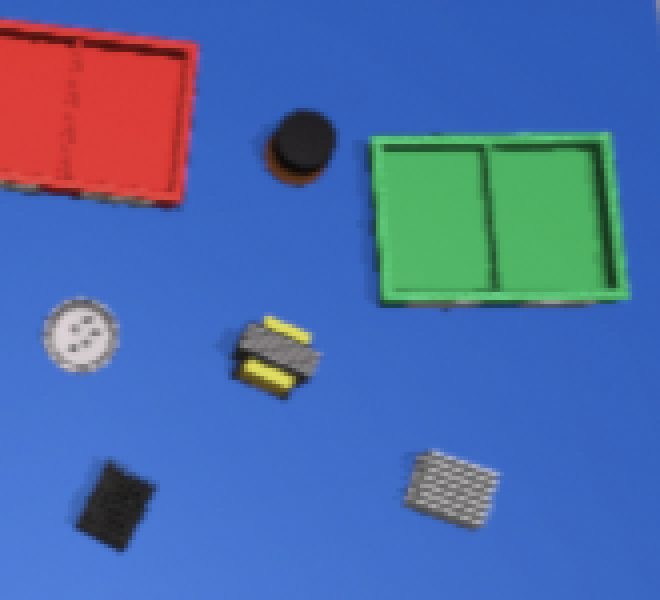

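View pics/sceneZ.png

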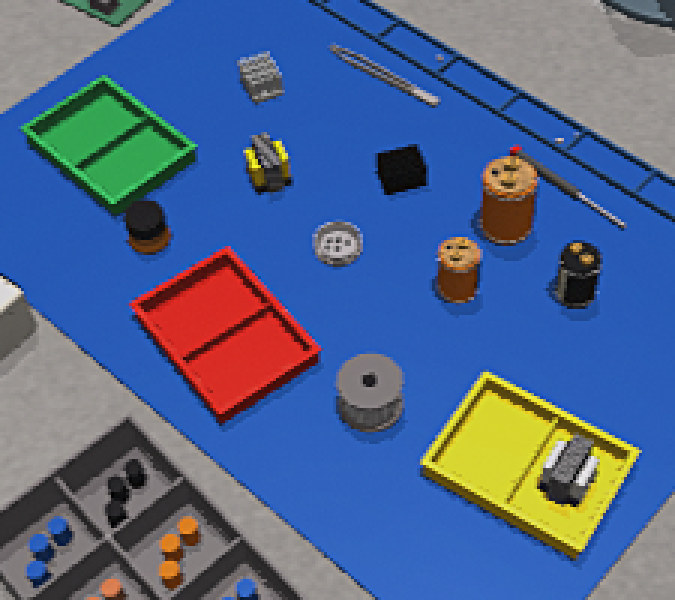

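```bash
python3 - <<'E'
from h import *
ct=get_calibration("top");cs=get_calibration("scene")
a=cv2.imread("pics/top0.png");hsv=cv2.cvtColor(a,cv2.COLOR_BGR2HSV);H,S,V=cv2.split(hsv)
blue=((H>100)&(H<125)&(S>120)).astype(np.uint8)
def comp(mask,win):
    u0,v0,u1,v1=win;m=np.zeros_like(mask,np.uint8);m[v0:v1,u0:u1]=mask[v0:v1,u0:u1]
    n,l,st,ce=cv2.connectedComponentsWithStats(m);k=1+np.argmax(st[1:,4]);return (l==k).astype(np.uint8)
def rect(mask,z):
    cn=max(cv2.findContours(mask,cv2.RETR_EXTERNAL,cv2.CHAIN_APPROX_NONE)[0],key=cv2.contourArea).reshape(-1,2)
    w=np.array([cast(ct,p,z)[:2] for p in cn])*1000
    (c,s,an)=cv2.minAreaRect(w.astype(np.float32));return np.round(c,1),np.round(s,1),round(an,1)
for n,win,m,z in [("yellow",(200,160,280,225),(H>20)&(H<35)&(S>100),.023),("red",(315,125,395,190),((H<8)|(H>172))&(S>150),.023),("green",(420,155,500,215),(H>50)&(H<80)&(S>120),.023),
  ("silver",(430,235,468,270),(S<110)&(V>60),.028),("sblack",(350,240,380,272),(V<75),.028),("trcore",(390,205,416,226),(S<90),.039),("tryel",(390,205,418,232),(H>22)&(H<35)&(S>120),.033),("stored",(210,178,236,208),(S<90)&(V<150),.039),
  ("capblk",(258,246,286,272),(V<100)|(H<90),.053),("capor",(295,216,322,242),(H<25),.053),("white",(340,200,370,226),(S<90),.003),("spool",(280,155,312,188),(S<90),.039),("jar",(398,153,424,178),(V<90)|(H<25),.035)]:
    print(n,*rect(comp(m.astype(np.uint8),win),z))
# terminals stereo for caps & decoy: approx
for n,uvt,uvs in [("capor top",(200+430/4,130+392/4),(175+460/3,110+255/3)),("big",(200+458/4,130+537/4),(175+510/3,110+176/3)),("capblk",(200+283/4,130+516/4),(175+580/3,110+256/3)),
 ("white",(335+81/4,130+332/4),(175+338/3,110+240/3)),("spool",(200+381/4,130+160/4),(175+369/3,110+380/3)),("silv",(335+452/4,130+487/4),(175+260/3,110+73/3))]:
    print(n,np.round(tri([ct,cs],[uvt,uvs])*1000,1))
E
```

```text
yellow [594.4 262.1] [100.3 138.1] 8.9
red [664.   -3.3] [136.9 100.8] 79.8
green [ 586.7 -241.2] [139.4  97.4] 87.2
silver [ 433.5 -195.5] [45.1 34.5] 68.3
sblack [432.6 -11.4] [27.1 38.1] 59.4
trcore [ 513.9 -106.3] [44.1 32. ] 75.6
tryel [ 500.6 -100.1] [29.5 11.7] 63.2
stored [583.  287.2] [47.1 33.5] 0.7
capblk [432.9 185. ] [38.7 33. ] 32.0
capor [494.5 108.9] [32.3 39.3] 87.5
white [534.3  -2.1] [41.5 39.9] 87.2
spool [627.9 130.4] [50.  59.5] 87.8
jar [ 630.2 -131.3] [33.8 44.6] 42.4
capor top [495.9 109.   48.2]
big [415.2  96.9  70.4]
capblk [433.  188.4  52.4]
white [5.317e+02 1.000e-01 1.320e+01]
spool [632.4 131.3  38.9]
silv [ 433.5 -196.8   21.4]
```

```bash
cat >> h.py <<'E'
def yaw(R=None):
    from scipy.spatial.transform import Rotation as Ro
    q=sense()["tcp_rot"];M=Ro.from_quat([q[1],q[2],q[3],q[0]]).as_matrix();return M
def go(x,y,z,psi):
    s=sense();M=yaw();p=s["eef_pos"]*1000
    ps=np.degrees(np.arctan2(M[1,1],M[0,1]));d=(psi-ps+180)%360-180
    print("tcp",np.round(p,1),"psi %.1f"%ps,"turn(tool) %.1f"%(-d),"tilt %.3f"%M[2,2])
    D=np.array([x,y,z])-p
    a=M.T@D;print("now axes",np.round(a,1))
    b=np.radians(psi);M2=np.array([[np.cos(b+np.pi/2),np.cos(b),0],[np.sin(b+np.pi/2),np.sin(b),0],[0,0,-1]])
    print("after turn",np.round(M2.T@D,1))
E
python3 - <<'E'
from h import *
ct=get_calibration("top");c=np.array(ct["R"]);print(-c.T@np.array(ct["t"]))
print(np.round(cast(ct,(404.6,217.9),.039)*1000,1), np.round(cast(ct,(335+115/4,130+505/4),.028)*1000,1),np.round(cast(ct,(335+453/4,130+488/4),.028)*1000,1))
for p in [(588,-209,6),(585,-274,6),(670,29,6),(658,-35,6),(599,230,6)]: print(np.round(proj(ct,np.array(p)/1000)))
w=get_calibration("wrist");print(proj(w,sense()["eef_pos"]))
go(495,109,140,40)
E
```

```text
[0.32877263 0.08302588 0.96154822]
[ 511.3 -107.2   39. ] [432.9 -12.5  28. ] [ 433.4 -197.1   28. ]
[443. 186.]
[471. 186.]
[338. 158.]
[365. 161.]
[253. 191.]
[321.37433596 227.1754716 ]
tcp [292.2 580.1 182.4] psi 63.3 turn(tool) 23.3 tilt -1.000
now axes [-393.1 -329.4   42.8]
after turn [-491.2 -147.5   42.4]
```

```bash
python3 -m inch '[[0.5,[0,0,0],8],[0.5,[0,0,0],8],[0.5,[0,0,0],7.3],[0.5,[-0.02,-0.006,0],0],[0.5,[-0.04,-0.012,0.004],0],[0.5,[-0.04,-0.012,0.004],0],[0.5,[-0.04,-0.012,0.004],0],[0.5,[-0.04,-0.012,0.004],0],[0.5,[-0.04,-0.012,0.004],0],[0.5,[-0.04,-0.012,0.004],0],[0.5,[-0.04,-0.012,0.004],0],[0.5,[-0.04,-0.012,0.004],0],[0.5,[-0.04,-0.012,0.004],0],[0.5,[-0.04,-0.012,0.004],0],[0.5,[-0.04,-0.012,0.002],0],[0.5,[-0.031,-0.0095,0],0],[0.5,[0,0,0],0],[0.5,[0,0,0],0]]' 20
python3 - <<'E'
from h import *
w=get_calibration("wrist");a=get_image("wrist");cv2.imwrite("pics/w1.png",a)
print(proj(w,sense()["eef_pos"]),proj(w,(.495,.109,.053)));go(495,109,14,40)
E
```

```text
clock: 1.95
eef_pos: [0.4945, 0.1092, 0.141]
tcp_rot: [-0.0, 0.424, 0.906, 0.0]
ft_force: [-0.4, 0.7, -0.3]
opening: 0.0703
[322.09567672 226.4001273 ] [321.96017891 195.94335936]
tcp [494.3 109.9 141. ] psi 40.0 turn(tool) -0.0 tilt -1.000
now axes [ -1.2  -0.  127. ]
after turn [-1.10e+00 -1.00e-01  1.27e+02]
```

View pics/w1.png

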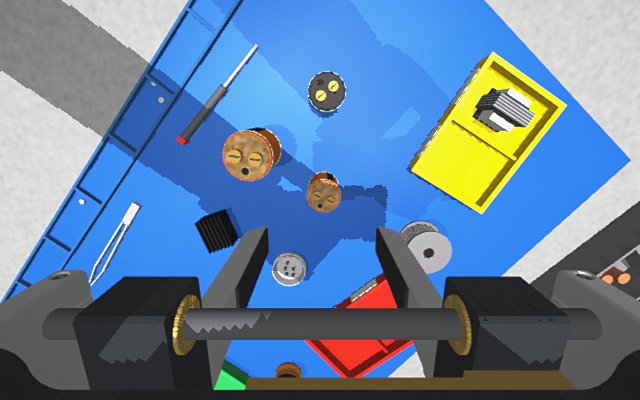

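The wrist view shows the small orange cap's top at (324,197), against a predicted (322,196), so the two agree. I'll descend and grip.

```bash
python3 -m inch '[[0.5,[0,0,0.03],0],[0.5,[0,0.001,0.04],0],[0.5,[0,0,0.03],0],[0.5,[0,0,0.018],0],[0.5,[0,0,0.008],0],[0.5,[0,0,0],0],[-1,[0,0,0],0],[-1,[0,0,0],0],[-1,[0,0,0],0],[-1,[0,0,0],0],[-1,[0,0,0],0],[-1,[0,0,0],0],[-1,[0,0,0],0],[-1,[0,0,0],0]]' 20
python3 - <<'E'
from h import *
w=get_calibration("wrist")
go(495,109,14,40)
E
```

```text
clock: 3.4
eef_pos: [0.4959, 0.11, 0.0157]
tcp_rot: [0.0, 0.423, 0.906, 0.0]
ft_force: [0.3, -0.0, 2.9]
opening: 0.0343
tcp [495.9 110.   15.7] psi 40.0 turn(tool) -0.0 tilt -1.000
now axes [-0.2 -1.3  1.7]
after turn [-0.2 -1.3  1.7]
```

```bash
python3 -m inch '[[-1,[0,0,-0.01],0],[-1,[0,0,-0.03],0],[-1,[0,0,-0.04],0],[-1,[0,0,-0.02],8.4],[-1,[0,0,0],8.4],[-1,[0,0,0],8.4],[-1,[0,0,0],8.4],[-1,[0,0,0],8.4],[-1,[0,0,0],8],[-1,[0,0,0],0]]' 25
python3 - <<'E'
from h import *
print(sense()["opening"]);go(658,-35,114,-10.2)
E
```

```text
clock: 4.4
eef_pos: [0.4953, 0.11, 0.1154]
tcp_rot: [-0.0, 0.766, 0.643, -0.0]
ft_force: [-0.9, 0.1, -0.5]
opening: 0.0344
0.03435035093167351
tcp [495.3 110.  115.4] psi -10.0 turn(tool) 0.2 tilt -1.000
now axes [-114.5  185.5    1.4]
after turn [-113.9  185.8    1.4]
```

```bash
python3 -m inch '[[-1,[-0.01,0.016,0],0],[-1,[-0.02,0.032,0],0],[-1,[-0.022,0.036,0],0],[-1,[-0.022,0.036,0],0],[-1,[-0.022,0.036,0],0],[-1,[-0.012,0.02,0],0],[-1,[-0.006,0.0095,0],0],[-1,[0,0,0],0],[-1,[0,0,0],0]]' 25
python3 - <<'E'
from h import *
a=get_image("wrist");cv2.imwrite("pics/w2.png",a);a=get_image("top");cv2.imwrite("pics/t2.png",cv2.resize(a[100:300,190:510],None,fx=2.4,fy=2.4))
w=get_calibration("wrist")
for p in [(670,29),(658,-35)]: print(np.round(proj(w,(p[0]/1000,p[1]/1000,.006))))
go(658,-35,20,-10.2)
E
```

```text
clock: 5.3
eef_pos: [0.6577, -0.0342, 0.1149]
tcp_rot: [-0.0, 0.766, 0.643, -0.0]
ft_force: [-0.7, -0.1, -0.7]
opening: 0.0344
[324. 130.]
[323. 191.]
tcp [657.5 -33.6 115.2] psi -10.0 turn(tool) 0.2 tilt -1.000
now axes [-1.3  0.8 95.2]
after turn [-1.2  0.7 95.2]
```

View pics/w2.png

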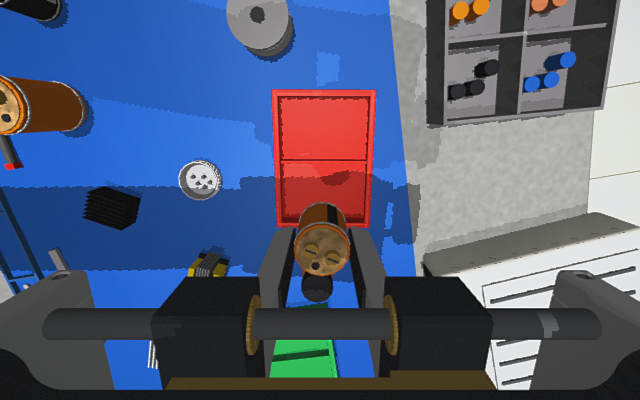

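View pics/t2.png

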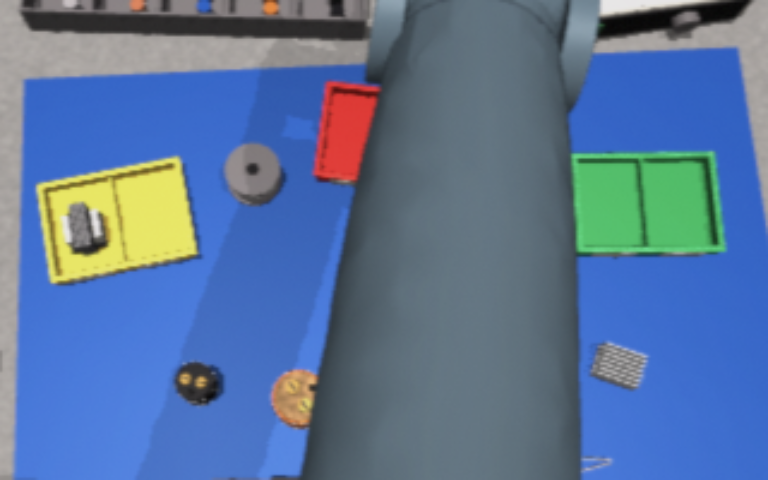

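The wrist view shows the tray aligned, divider at row 160 and near bay centred at about (325,192), matching the target (323,191). Next I lower and release.

```bash
python3 -m inch '[[-1,[-0.001,0,0.025],0],[-1,[0,0,0.03],0],[-1,[0,0,0.02],0],[-1,[0,0,0.012],0],[-1,[0,0,0.006],0],[-1,[0,0,0.002],0],[-1,[0,0,0.001],0],[-1,[0,0,0],0],[0.1,[0,0,0],0],[0.1,[0,0,0],0],[0.1,[0,0,0],0],[0.1,[0,0,0],0]]' 25
python3 - <<'E'
from h import *
go(658,-35,110,-10.2)
E
```

```text
clock: 6.6
eef_pos: [0.6583, -0.0356, 0.0195]
tcp_rot: [0.0, 0.766, 0.642, 0.0]
ft_force: [0.2, -0.2, 0.3]
opening: 0.0515
tcp [658.3 -35.6  19.5] psi -10.0 turn(tool) 0.2 tilt -1.000
now axes [  0.6  -0.3 -90.5]
after turn [  0.6  -0.4 -90.5]
```

```bash
python3 -m inch '[[0.1,[0,0,-0.02],0],[0.1,[0,0,-0.04],0],[0.5,[0,0,-0.04],0],[0.5,[0,0,-0.01],0]]' 25
python3 - <<'E'
from h import *
a=get_image("wrist");cv2.imwrite("pics/w3.png",a);w=get_calibration("wrist")
go(433,187,125,-10)
E
```

```text
clock: 7.0
eef_pos: [0.6613, -0.0362, 0.1352]
tcp_rot: [0.004, 0.766, 0.643, 0.003]
ft_force: [0.5, 0.2, 0.4]
opening: 0.0643
tcp [661.  -36.2 134.6] psi -10.0 turn(tool) -0.0 tilt -1.000
now axes [ 180.  -263.5    7.3]
after turn [ 180.2 -263.3    9.6]
```

View pics/w3.png

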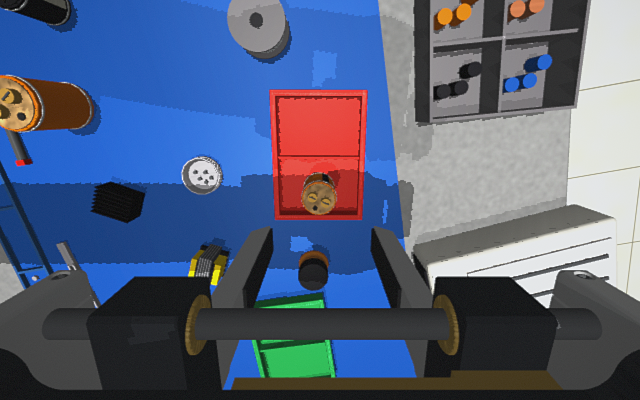

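The orange cap stands in the red tray's near bay at about (319,195). On to the black cap.

```bash
python3 -m inch '[[0.5,[0.01,-0.015,0],0],[0.5,[0.02,-0.029,0],0],[0.5,[0.025,-0.036,0],0],[0.5,[0.025,-0.036,0],0],[0.5,[0.025,-0.036,0],0],[0.5,[0.025,-0.036,0],0],[0.5,[0.025,-0.036,0],0],[0.5,[0.015,-0.022,0],0],[0.5,[0.01,-0.015,0],0],[0.5,[0,0,0],0],[0.5,[0,0,0],0],[0.5,[0,0,0],0]]' 25
python3 - <<'E'
from h import *
w=get_calibration("wrist");a=get_image("wrist");cv2.imwrite("pics/w4.png",a)
print(proj(w,(.433,.187,.053)));go(433,187,15,-10)
E
```

```text
clock: 8.25
eef_pos: [0.433, 0.1865, 0.1288]
tcp_rot: [-0.0, 0.767, 0.642, -0.0]
ft_force: [1.1, 0.5, 0.8]
opening: 0.0708
[322.22957124 197.96620781]
tcp [433.1 186.5 128.9] psi -10.1 turn(tool) -0.1 tilt -1.000
now axes [ 6.000e-01 -1.000e-01  1.139e+02]
after turn [  0.5  -0.2 113.9]
```

View pics/w4.png

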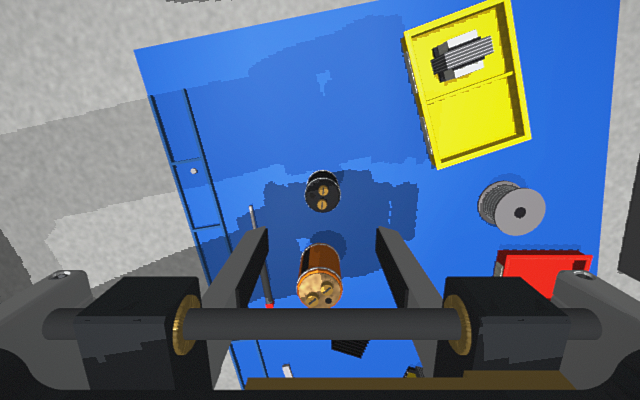

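The terminals' midpoint (322,197.5) matches the prediction (322,198), so I descend here.

```bash
python3 -m inch '[[0.5,[0,0,0.03],0],[0.5,[0.001,0,0.035],0],[0.5,[0,0,0.025],0],[0.5,[0,0,0.016],0],[0.5,[0,0,0.006],0],[0.5,[0,0,0.001],0],[-1,[0,0,0],0],[-1,[0,0,0],0],[-1,[0,0,0],0],[-1,[0,0,0],0],[-1,[0,0,0],0],[-1,[0,0,0],0],[-1,[0,0,0],0],[-1,[0,0,0],0]]' 25
python3 - <<'E'
from h import *
go(670,29,120,-10.2)
E
```

```text
clock: 9.7
eef_pos: [0.4331, 0.1882, 0.0166]
tcp_rot: [0.0, 0.766, 0.642, 0.0]
ft_force: [0.3, -0.7, 2.9]
opening: 0.0345
tcp [433.1 188.2  16.6] psi -10.0 turn(tool) 0.2 tilt -1.000
now axes [-115.4  261.1 -103.2]
after turn [-114.8  261.4 -103.4]
```

```bash
python3 -m inch '[[-1,[0,0,-0.01],0],[-1,[0,0,-0.03],0],[-1,[0,0,-0.04],0],[-1,[0,0,-0.02],0],[-1,[-0.01,0.022,0],0],[-1,[-0.016,0.036,0],0],[-1,[-0.018,0.041,0],0],[-1,[-0.018,0.041,0],0],[-1,[-0.018,0.041,0],0],[-1,[-0.016,0.036,0],0],[-1,[-0.01,0.024,0],0],[-1,[-0.006,0.014,0],0],[-1,[-0.003,0.006,0],0],[-1,[0,0,0],0],[-1,[0,0,0],0]]' 25
python3 - <<'E'
from h import *
a=get_image("wrist");cv2.imwrite("pics/w5.png",a)
go(670,29,21,-10.2)
E
```

```text
clock: 11.2
eef_pos: [0.6689, 0.03, 0.1162]
tcp_rot: [-0.0, 0.766, 0.643, -0.0]
ft_force: [-0.4, 0.1, -0.8]
opening: 0.0341
tcp [668.8  30.1 116.2] psi -10.0 turn(tool) 0.2 tilt -1.000
now axes [-0.9  1.4 95.2]
after turn [-0.9  1.4 95.2]
```

View pics/w5.png

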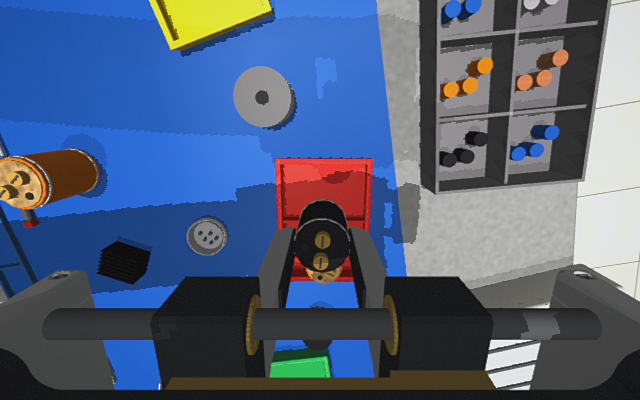

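The black cap is gripped and sits over the red tray's far bay, tray columns 277–372, aligned. I lower it and release.

```bash
python3 -m inch '[[-1,[-0.001,0,0.025],0],[-1,[0,0,0.03],0],[-1,[0,0,0.02],0],[-1,[0,0,0.012],0],[-1,[0,0,0.006],0],[-1,[0,0,0.002],0],[-1,[0,0,0.001],0],[-1,[0,0,0],0],[0.1,[0,0,0],0],[0.1,[0,0,0],0],[0.1,[0,0,0],0],[0.1,[0,0,-0.01],0],[0.1,[0,0,-0.03],0],[0.1,[0,0,-0.04],0],[0.5,[0,0,-0.01],0],[0.5,[0,0,0],0]]' 25
python3 - <<'E'
from h import *
a=get_image("wrist");cv2.imwrite("pics/w6.png",a)
go(433,-12,110,59.4)
E
```

```text
clock: 12.85
eef_pos: [0.6713, 0.0282, 0.1134]
tcp_rot: [0.002, 0.766, 0.642, 0.002]
ft_force: [0.5, -0.4, 0.0]
opening: 0.0647
tcp [669.7  28.4 110.8] psi -10.0 turn(tool) -69.4 tilt -1.000
now axes [ -81.1 -226.1    0.5]
after turn [ 183.2 -155.3    0.8]
```

View pics/w6.png

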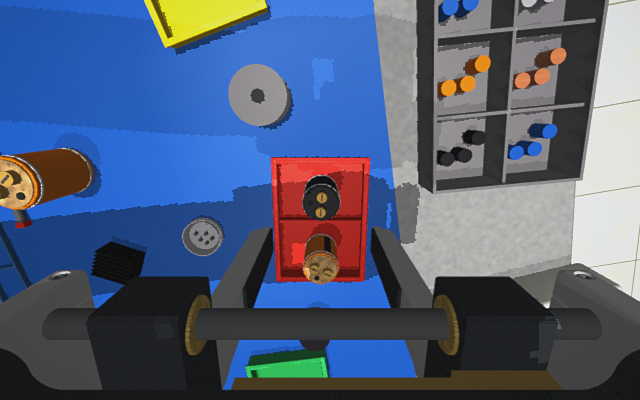

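Both caps stand in the red tray's bays. Now the black sink.

```bash
python3 -m inch '[[0.4,[-0.006,-0.016,0],0],[0.4,[-0.011,-0.03,0],0],[0.4,[-0.014,-0.04,0],0],[0.4,[-0.014,-0.04,0],0],[0.4,[-0.014,-0.04,0],0],[0.4,[-0.011,-0.03,0],-8],[0.4,[0,0,0],-8],[0.4,[0,0,0],-8],[0.4,[0,0,0],-8],[0.4,[0,0,0],-8],[0.4,[0,0,0],-8],[0.4,[0,0,0],-8],[0.4,[0,0,0],-8],[0.4,[0,0,0],-5.4],[0.4,[0,0,0],0]]' 25
python3 - <<'E'
from h import *
go(433,-12,110,59.4)
E
```

```text
clock: 14.4
eef_pos: [0.4627, -0.0059, 0.1082]
tcp_rot: [-0.002, 0.264, 0.964, -0.0]
ft_force: [-1.9, 0.4, -0.0]
opening: 0.0657
tcp [462.7  -5.9 108.2] psi 59.3 turn(tool) -0.1 tilt -1.000
now axes [ 22.4 -20.4  -1.7]
after turn [ 22.5 -20.3  -1.8]
```

```bash
python3 -m inch '[[0.2,[0.012,-0.012,0],0],[0.2,[0.0105,-0.0085,0],0],[0.2,[0,0,0],0],[0.2,[0,0,0],0],[0.2,[0,0,0],0]]' 25
python3 - <<'E'
from h import *
w=get_calibration("wrist");a=get_image("wrist");cv2.imwrite("pics/w7.png",a)
print(proj(w,(.433,-.012,.028)));go(433,-12,5,59.4)
E
```

```text
clock: 14.9
eef_pos: [0.4347, -0.0124, 0.11]
tcp_rot: [-0.0, 0.265, 0.964, 0.0]
ft_force: [0.8, 0.7, -0.5]
opening: 0.0561
[320.9834491  195.40528743]
tcp [434.8 -12.4 110.1] psi 59.3 turn(tool) -0.1 tilt -1.000
now axes [  1.7  -0.5 105.1]
after turn [  1.8  -0.5 105.1]
```

View pics/w7.png

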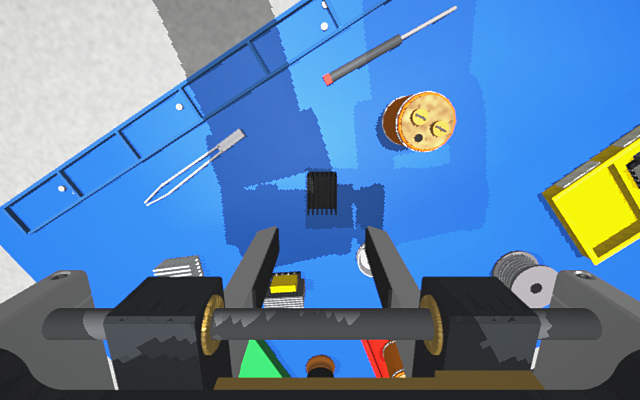

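The black sink sits at (322,193) with fins vertical in the picture, square to the jaws. Descending.

```bash
python3 -m inch '[[0.2,[0,0,0.025],0],[0.2,[0.001,0,0.03],0],[0.2,[0,0,0.025],0],[0.2,[0,0,0.015],0],[0.2,[0,0,0.007],0],[0.2,[0,0,0.003],0],[0.2,[0,0,0],0],[-1,[0,0,0],0],[-1,[0,0,0],0],[-1,[0,0,0],0],[-1,[0,0,0],0],[-1,[0,0,0],0],[-1,[0,0,0],0],[-1,[0,0,0],0]]' 20
python3 - <<'E'
from h import *
go(588,-209,80,-2.8)
E
```

```text
clock: 16.35
eef_pos: [0.4346, -0.0123, 0.0061]
tcp_rot: [0.001, 0.264, 0.964, -0.0]
ft_force: [-0.5, -0.0, 6.3]
opening: 0.0038
tcp [434.6 -12.3   6.1] psi 59.4 turn(tool) 62.2 tilt -1.000
now axes [-232.4  -91.   -73.5]
after turn [-189.   162.9  -73.9]
```

The fingers closed to 3.8 mm, so the sink isn't held. I take a look.

```bash
python3 - <<'E'
from h import *
a=get_image("wrist");b=get_image("top");cv2.imwrite("pics/w8.png",np.hstack([cv2.resize(a[100:300,200:450],None,fx=2,fy=2),cv2.resize(b[220:300,320:420],None,fx=3,fy=3)[:,:300].repeat(1,0) if 0 else cv2.resize(b[220:320,330:405],(300,400),interpolation=cv2.INTER_NEAREST)]))
E
```

```text
(no output)
```

View pics/w8.png

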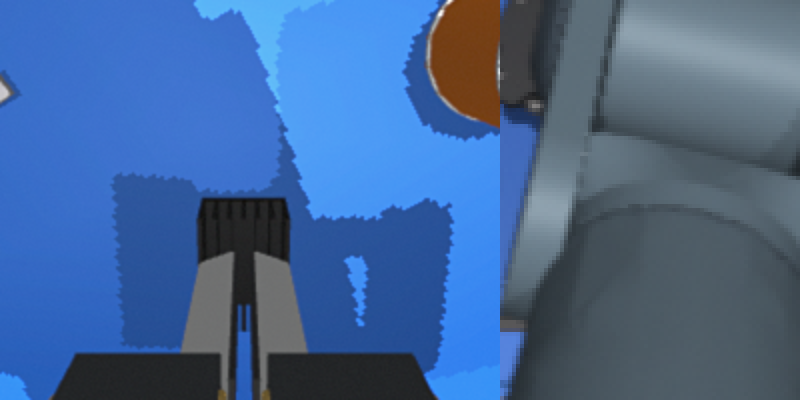

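```bash
python3 -m inch '[[-1,[0,0,-0.01],0],[-1,[0,0,-0.03],0],[-1,[0,0,-0.04],0],[0.3,[0,0,-0.02],0],[0.3,[0,0,0],0],[0.3,[0,0,0],0],[0.3,[0,0,0],0],[0.3,[0,0,0],0]]' 20
python3 - <<'E'
from h import *
w=get_calibration("wrist");print("cam",-np.array(w["R"]).T@np.array(w["t"]), np.array(w["R"])[2]);a=get_image("wrist");cv2.imwrite("pics/w9.png",cv2.resize(a[100:300,200:450],None,fx=3,fy=3))
print(proj(w,(.433,-.012,.028)));go(433,-12,5,59.4)
E
```

```text
clock: 17.25
eef_pos: [0.4323, -0.0116, 0.1036]
tcp_rot: [-0.002, 0.264, 0.964, 0.0]
ft_force: [-0.3, 0.7, -0.7]
opening: 0.0368
cam [0.36454777 0.02908728 0.3062624 ] [ 0.22994457 -0.13804598 -0.96336327]
[321.57799067 199.82596854]
tcp [432.5 -11.7 103.8] psi 59.4 turn(tool) -0.0 tilt -1.000
now axes [-0.9  0.  98.8]
after turn [-0.6 -0.  98.8]
```

View pics/w9.png

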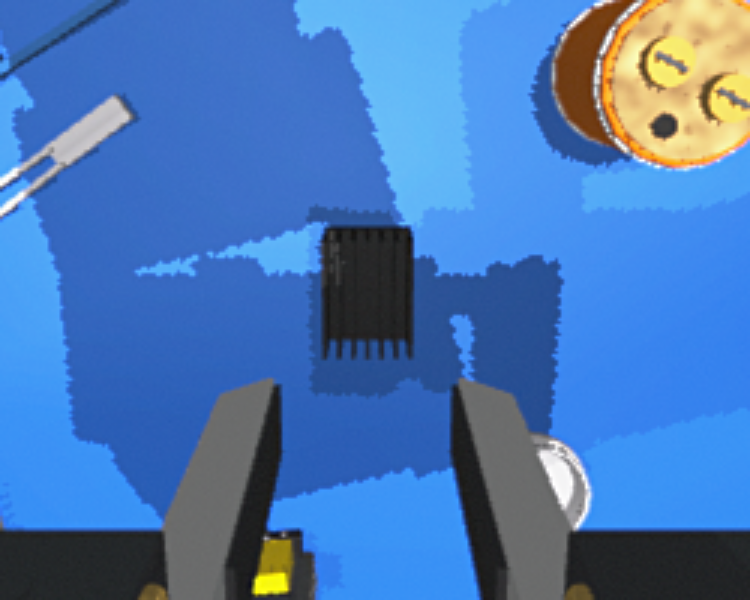

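```bash
python3 - <<'E'
from h import *
w=get_calibration("wrist");p=sense()["eef_pos"]
b=np.radians(149.4);tx=np.array([np.cos(b),np.sin(b),0])
for nm,q in (("w9",p),("w8",np.array([.4346,-.0123,.0061]))):
    c=dict(w);R=np.array(w["R"]);c["t"]=np.array(w["t"])-R@(q-p)
    print(nm,[np.round(proj(c,np.array([.433,-.012,0])+tx*s+[0,0,z]),0).tolist() for s,z in ((.02,.028),(.02,.003),(-.02,.028))])
    if nm=="w8": print("far end base/top cast",cast(c,(322,199),.003),cast(c,(322,203),.028))
    else: print(cast(w,(322.5,176),.003),cast(w,(322.5,181),.028),cast(w,(322.5,218.5),.028))
E
```

```text
w9 [[321.0, 180.0], [322.0, 175.0], [322.0, 219.0]]
[ 0.41763968 -0.00171911  0.003     ] [ 0.41750042 -0.00168818  0.028     ] [ 0.45047976 -0.02123702  0.028     ]
w8 [[320.0, 208.0], [321.0, 198.0], [321.0, 264.0]]
far end base/top cast [ 0.4170737  -0.00141585  0.003     ] [0.41324651 0.00085096 0.028     ]
```

The casts show the sink unmoved at about (434,-11.5), although the fingers closed over it. I'll try again, slower and with a gentler force, watching the opening.

```bash
python3 -m inch '[[0.2,[0,0,0.03],0],[0.2,[0,0,0.03],0],[0.2,[0,0,0.02],0],[0.2,[0,0,0.012],0],[0.2,[0,0,0.006],0],[0.2,[0,0,0],0],[0.2,[0,0,0],0],[0.2,[0,0,0],0]]' 5
python3 - <<'E'
from h import *
a=get_image("wrist");cv2.imwrite("pics/w10.png",cv2.resize(a[100:300,200:450],None,fx=3,fy=3));
go(433.8,-11.5,5,59.4)
E
```

```text
clock: 18.1
eef_pos: [0.4346, -0.0123, 0.0083]
tcp_rot: [0.001, 0.264, 0.964, -0.0]
ft_force: [-0.4, -0.4, -0.6]
opening: 0.0566
tcp [434.5 -12.2   8.2] psi 59.4 turn(tool) -0.0 tilt -1.000
now axes [0.9 0.3 3.2]
after turn [0.9 0.3 3.2]
```

View pics/w10.png

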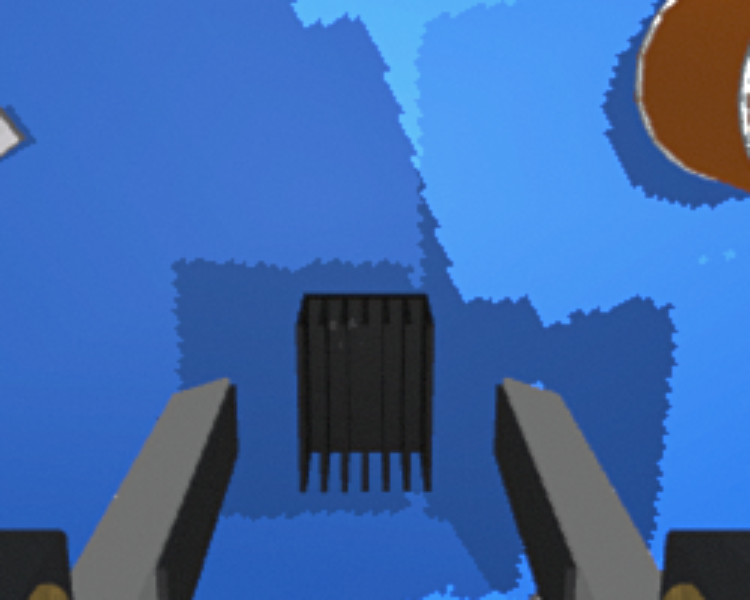

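```bash
python3 -m inch '[[0.0,[0,0,0],0],[-0.2,[0,0,0],0],[-0.3,[0,0,0],0],[-0.4,[0,0,0],0],[-0.4,[0,0,0],0],[-0.4,[0,0,0],0]]' 8; python3 -m inch '[[-0.6,[0,0,0],0],[-0.6,[0,0,0],0]]' 8
python3 - <<'E'
from h import *
a=get_image("wrist");cv2.imwrite("pics/w11.png",cv2.resize(a[100:300,200:450],None,fx=3,fy=3));
E
```

```text
clock: 18.75
eef_pos: [0.4336, -0.012, 0.0072]
tcp_rot: [-0.0, 0.264, 0.964, -0.0]
ft_force: [-0.1, -0.2, 0.3]
opening: 0.0281
clock: 18.95
eef_pos: [0.4336, -0.012, 0.0073]
tcp_rot: [0.0, 0.264, 0.964, -0.0]
ft_force: [-0.1, 0.0, 0.1]
opening: 0.0191
```

View pics/w11.png

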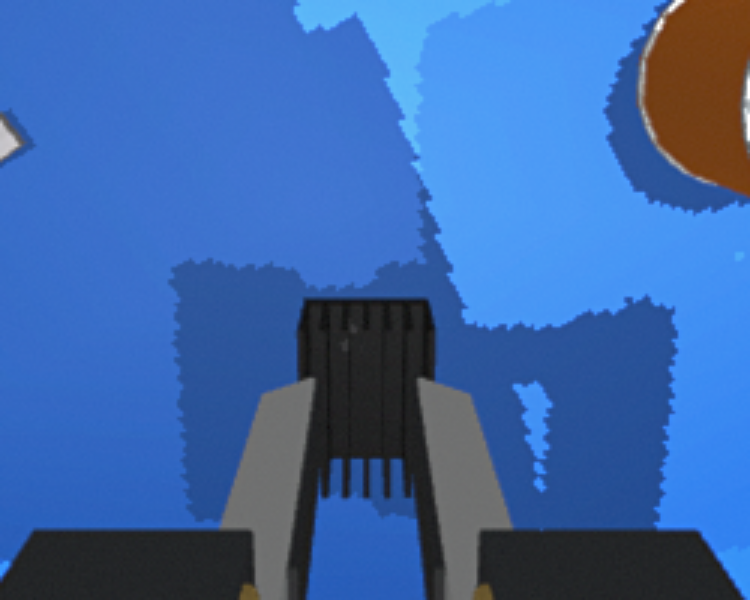

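The fingers close to 19 mm with no contact force, and the view shows them overlapping the outer fins. The fins give nothing to grip at this height, so I'll open, go to the mat and close on the base plate.

```bash
python3 -m inch '[[0.0,[0,0,0],0],[0.0,[0,0,0],0],[0.0,[0,0,0],0],[0.0,[0,0,0.002],0],[0.0,[0,0,0.001],0],[0.0,[0,0,0.001],0],[0.0,[0,0,0],0]]' 8; python3 -m inch '[[-0.2,[0,0,0],0],[-0.4,[0,0,0],0],[-0.4,[0,0,0],0],[-0.4,[0,0,0],0]]' 8;python3 -m inch '[[-0.6,[0,0,0],0],[-0.6,[0,0,0],0]]' 8
```

```text
clock: 19.7
eef_pos: [0.4334, -0.0119, 0.003]
tcp_rot: [-0.0, 0.264, 0.964, -0.0]
ft_force: [0.8, -0.2, 0.6]
opening: 0.047
clock: 20.1
eef_pos: [0.4336, -0.012, 0.0033]
tcp_rot: [0.0, 0.264, 0.964, -0.0]
ft_force: [-0.5, -0.1, -0.5]
opening: 0.0299
clock: 20.3
eef_pos: [0.4337, -0.012, 0.0033]
tcp_rot: [0.0, 0.264, 0.964, 0.0]
ft_force: [0.3, 0.4, 0.2]
opening: 0.03
```

The opening stalls at 30.0 mm, so the jaws hold the base. I firm the grip and lift slowly.

```bash
python3 -m inch '[[-1,[0,0,0],0],[-1,[0,0,0],0],[-1,[0,0,0],0],[-1,[0,0,-0.003],0],[-1,[0,0,-0.006],0],[-1,[0,0,-0.01],0],[-1,[0,0,-0.012],0],[-1,[0,0,0],0]]' 25
python3 - <<'E'
from h import *
a=get_image("wrist");cv2.imwrite("pics/w12.png",cv2.resize(a[100:300,200:450],None,fx=3,fy=3));
E
```

```text
clock: 21.1
eef_pos: [0.4354, -0.0125, 0.0366]
tcp_rot: [0.002, 0.264, 0.964, -0.0]
ft_force: [-0.0, 0.2, -0.3]
opening: 0.029
```

View pics/w12.png

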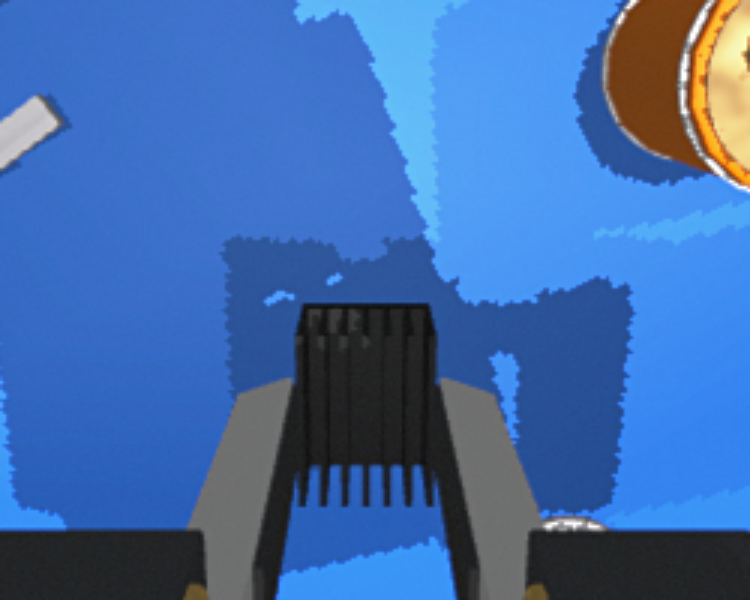

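The sink is off the mat and level. Carrying it to the green tray with gentle moves.

```bash
python3 -m inch '[[-1,[0,0,-0.015],0],[-1,[0,0,-0.02],2],[-1,[0,0,-0.015],4],[-1,[0,0,0],6],[-1,[0,0,0],6],[-1,[0,0,0],6],[-1,[0,0,0],6],[-1,[0,0,0],6],[-1,[0,0,0],6],[-1,[0,0,0],6],[-1,[0,0,0],6],[-1,[0,0,0],5],[-1,[0,0,0],3],[-1,[0,0,0],0]]' 25
python3 - <<'E'
from h import *
a=get_image("wrist");cv2.imwrite("pics/w13.png",a);print(sense()["opening"])
go(588,-209,84,-2.8)
E
```

```text
clock: 22.55
eef_pos: [0.4333, -0.0119, 0.084]
tcp_rot: [-0.0, 0.723, 0.691, -0.0]
ft_force: [1.1, -0.7, 0.0]
opening: 0.0291
0.029052435183963884
tcp [433.4 -11.9  84. ] psi -2.6 turn(tool) 0.2 tilt -1.000
now axes [-189.9  163.4   -0. ]
after turn [-189.3  164.1    0. ]
```

View pics/w13.png

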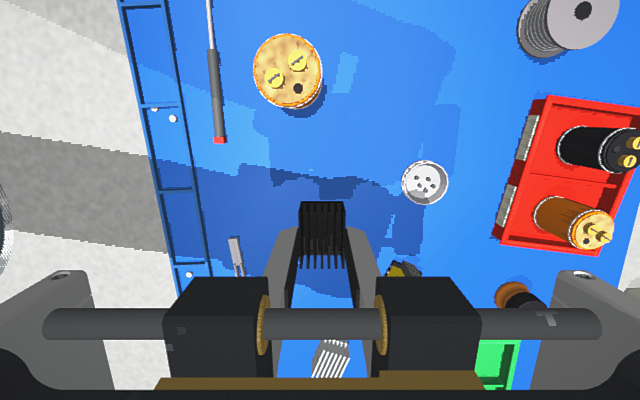

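```bash
python3 -m inch '[[-1,[-0.0095,0.008,0],0],[-1,[-0.019,0.0165,0],0],[-1,[-0.0265,0.023,0],0],[-1,[-0.0265,0.023,0],0],[-1,[-0.0265,0.023,0],0],[-1,[-0.0265,0.023,0],0],[-1,[-0.023,0.0195,0],0],[-1,[-0.017,0.0145,0],0],[-1,[-0.0095,0.008,0],0],[-1,[-0.006,0.005,0],0],[-1,[0,0,0],0],[-1,[0,0,0],0]]' 25
python3 - <<'E'
from h import *
w=get_calibration("wrist");a=get_image("wrist");cv2.imwrite("pics/w14.png",a);print(sense()["opening"],[np.round(proj(w,(p[0]/1000,p[1]/1000,.006))) for p in [(588,-209),(585,-274)]])
go(588,-209,8,-2.8)
E
```

```text
clock: 23.8
eef_pos: [0.5877, -0.2087, 0.084]
tcp_rot: [-0.0, 0.723, 0.691, -0.0]
ft_force: [0.3, 0.2, -0.8]
opening: 0.0293
0.02882522465813904 [array([323., 198.]), array([323., 258.])]
tcp [ 587.6 -208.5   84.1] psi -2.6 turn(tool) 0.2 tilt -1.000
now axes [-0.5  0.4 76.1]
after turn [-0.4  0.4 76.1]
```

View pics/w14.png

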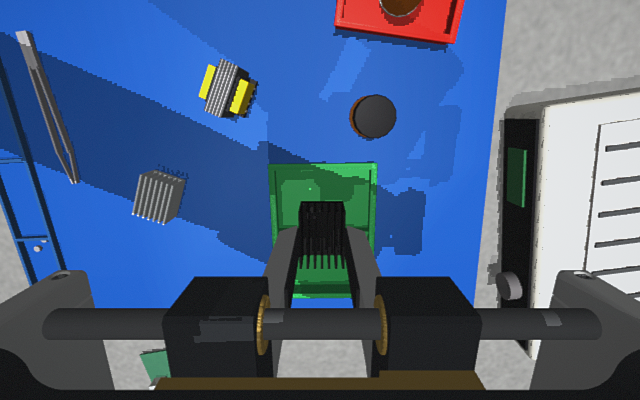

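```bash
python3 -m inch '[[-1,[0,0,0.015],0],[-1,[0,0,0.025],0],[-1,[0,0,0.018],0],[-1,[0,0,0.01],0],[-1,[0,0,0.006],0],[-1,[0,0,0.002],0],[-1,[0,0,0.001],0],[-1,[0,0,0],0],[-0.1,[0,0,0],0],[-0.05,[0,0,0],0],[0,[0,0,0],0],[0,[0,0,-0.01],0],[0,[0,0,-0.03],0],[0,[0,0,-0.04],0],[0,[0,0,-0.01],0],[0,[0,0,0],0]]' 25
python3 - <<'E'
from h import *
w=get_calibration("wrist");a=get_image("wrist");cv2.imwrite("pics/w15.png",a)
go(433.5,-197,100,-20)
E
```

```text
clock: 25.45
eef_pos: [0.5898, -0.2102, 0.1002]
tcp_rot: [0.003, 0.723, 0.691, 0.001]
ft_force: [-0.2, -0.4, -0.6]
opening: 0.0471
tcp [ 588.4 -209.4   97.7] psi -2.6 turn(tool) 17.4 tilt -1.000
now axes [   5.3 -155.3   -2.4]
after turn [ -41.3 -149.8   -2.3]
```

View pics/w15.png

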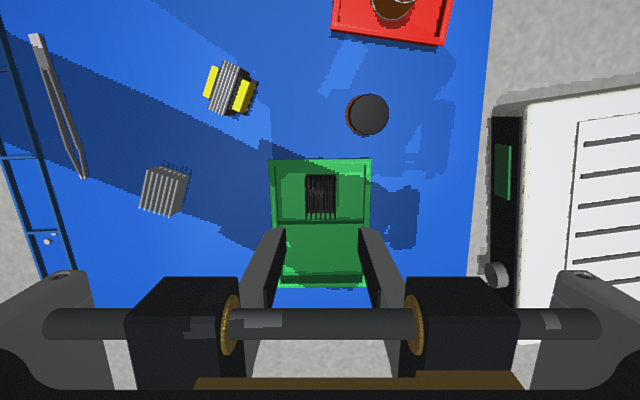

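The black sink stands in the green bay at (321,197). Next, the silver sink.

```bash
python3 -m inch '[[0,[0,-0.015,0],0],[0,[0.001,-0.03,0],0],[0,[0.002,-0.035,0],0],[0,[0.001,-0.035,0],0],[0,[0.001,-0.025,0],0],[0,[0,-0.015,0],0],[0.2,[0,0,0],6],[0.2,[0,0,0],6],[0.2,[0,0,0],5.4],[0.2,[0,0,0],0],[0.2,[0,0,0],0]]' 25
python3 - <<'E'
from h import *
w=get_calibration("wrist");a=get_image("wrist");cv2.imwrite("pics/w16.png",cv2.resize(a[100:300,200:450],None,fx=3,fy=3))
print(proj(w,(.4335,-.197,.028)));go(433.5,-197,3,-20)
E
```

```text
clock: 26.6
eef_pos: [0.4327, -0.1965, 0.0958]
tcp_rot: [-0.001, 0.819, 0.574, -0.0]
ft_force: [-0.1, 0.1, 0.0]
opening: 0.0563
[323.49863321 200.90398671]
tcp [ 432.9 -196.7   96.2] psi -20.0 turn(tool) 0.0 tilt -1.000
now axes [-0.2  0.9 93.2]
after turn [-0.1  0.7 93.2]
```

View pics/w16.png

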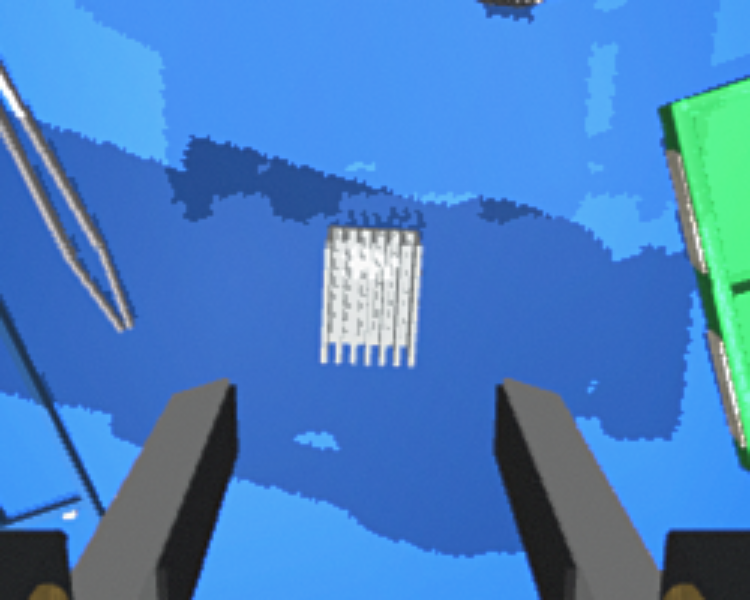

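The silver sink is centred at (323.7,199), against a predicted (323.5,201), and leans 3° clockwise. I'll turn +3 and descend to the base plate.

```bash
python3 -m inch '[[0.2,[0,0,0.02],3],[0.2,[0.001,0.0005,0.03],0],[0.2,[0,0,0.02],0],[0.1,[0,0,0.012],0],[0,[0,0,0.006],0],[0,[0,0,0.003],0],[0,[0,0,0.0015],0],[0,[0,0,0],0],[-0.2,[0,0,0],0],[-0.4,[0,0,0],0],[-0.4,[0,0,0],0],[-0.6,[0,0,0],0],[-0.6,[0,0,0],0],[-0.6,[0,0,0],0]]' 8
python3 - <<'E'
from h import *
go(585,-274,84,-2.8)
E
```

```text
clock: 28.05
eef_pos: [0.4346, -0.1966, 0.0051]
tcp_rot: [0.0, 0.834, 0.552, 0.0]
ft_force: [-1.2, 0.3, 3.2]
opening: 0.0291
tcp [ 434.6 -196.6    5.1] psi -23.0 turn(tool) -20.2 tilt -1.000
now axes [-12.3 168.7 -78.8]
after turn [-69.9 154.  -78.9]
```

```bash
python3 -m inch '[[0,[0,0,0],0],[0,[0,0,0],0],[0,[0,0,0.001],0],[0,[0,0,0.001],0],[0,[0,0,0],0]]' 8; python3 -m inch '[[-0.2,[0,0,0],0],[-0.4,[0,0,0],0],[-0.6,[0,0,0],0],[-0.6,[0,0,0],0],[-0.6,[0,0,0],0]]' 8;  python3 -m inch '[[-1,[0,0,0],0],[-1,[0,0,0],0],[-1,[0,0,0],0]]' 25
```

```text
clock: 28.55
eef_pos: [0.4341, -0.1963, 0.0024]
tcp_rot: [-0.0, 0.834, 0.552, -0.0]
ft_force: [0.2, -0.1, 1.3]
opening: 0.0473
clock: 29.05
eef_pos: [0.4344, -0.1965, 0.0028]
tcp_rot: [0.0, 0.834, 0.552, 0.0]
ft_force: [-0.0, 0.2, -0.2]
opening: 0.0297
clock: 29.35
eef_pos: [0.4344, -0.1965, 0.0028]
tcp_rot: [0.0, 0.834, 0.552, 0.0]
ft_force: [0.2, 0.8, -0.0]
opening: 0.0292
```

Now gripped at z = 2.8 mm with an opening of 29.2 mm. I lift and check.

```bash
python3 -m inch '[[-1,[0,0,-0.003],0],[-1,[0,0,-0.008],0],[-1,[0,0,-0.015],0],[-1,[0,0,-0.02],0],[-1,[0,0,-0.02],-3],[-1,[0,0,-0.015],-6],[-1,[0,0,0],-6],[-1,[0,0,0],-4],[-1,[0,0,0],-1],[-1,[0,0,0],0],[-1,[0,0,0],0]]' 25
python3 - <<'E'
from h import *
a=get_image("wrist");cv2.imwrite("pics/w17.png",cv2.resize(a[100:300,200:450],None,fx=3,fy=3));print(sense()["opening"])
go(585,-274,84,-2.8)
E
```

```text
clock: 30.45
eef_pos: [0.4344, -0.1964, 0.0839]
tcp_rot: [-0.0, 0.726, 0.688, 0.0]
ft_force: [0.6, -0.4, -0.4]
opening: 0.0294
0.029086028766279845
tcp [ 434.4 -196.4   83.8] psi -3.1 turn(tool) -0.3 tilt -1.000
now axes [-69.3 154.6  -0.2]
after turn [-70.1 154.2  -0.2]
```

View pics/w17.png

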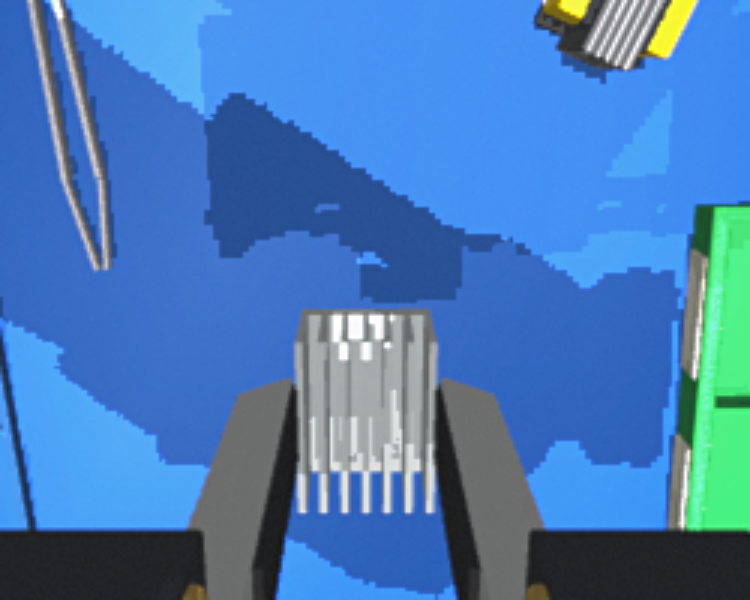

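```bash
python3 -m inch '[[-1,[-0.004,0.0095,0],0],[-1,[-0.0085,0.0185,0],0],[-1,[-0.0125,0.028,0],0],[-1,[-0.0125,0.028,0],0],[-1,[-0.0125,0.028,0],0],[-1,[-0.0095,0.0215,0],0],[-1,[-0.0065,0.014,0],0],[-1,[-0.0035,0.007,0],0],[-1,[0,0,0],0],[-1,[0,0,0],0]]' 25
python3 - <<'E'
from h import *
a=get_image("wrist");cv2.imwrite("pics/w18.png",cv2.resize(a[100:300,200:450],None,fx=3,fy=3));print(sense()["opening"])
go(585,-274,7,-2.8)
E
```

```text
clock: 31.5
eef_pos: [0.5846, -0.2737, 0.0834]
tcp_rot: [-0.0, 0.726, 0.688, -0.0]
ft_force: [0.1, -0.5, 0.1]
opening: 0.0292
0.02917438369152841
tcp [ 584.4 -273.6   83.5] psi -3.0 turn(tool) -0.2 tilt -1.000
now axes [-0.4  0.6 76.5]
after turn [-0.3  0.6 76.5]
```

View pics/w18.png

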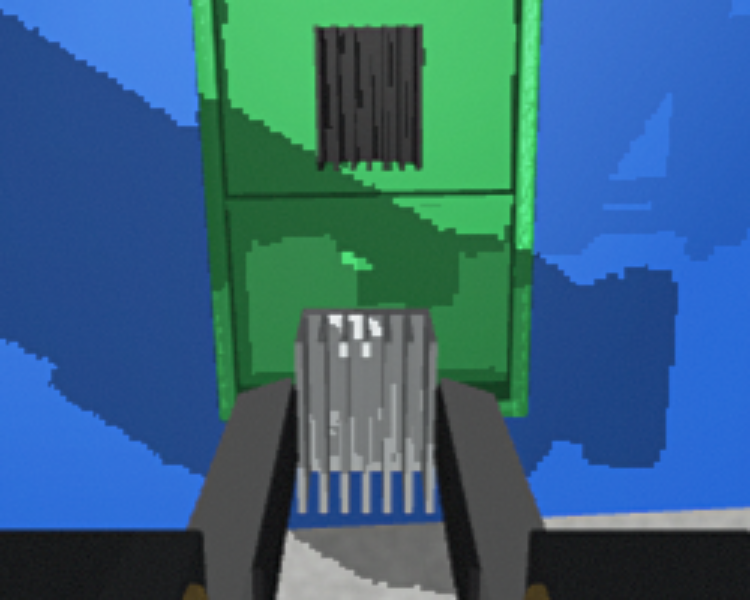

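Over the free green bay. Lowering and releasing.

```bash
python3 -m inch '[[-1,[0,0,0.015],0],[-1,[0,0,0.025],0],[-1,[0,0,0.018],0],[-1,[0,0,0.01],0],[-1,[0,0,0.006],0],[-1,[0,0,0.002],0],[-1,[0,0,0.001],0],[-1,[0,0,0],0],[-0.1,[0,0,0],0],[-0.05,[0,0,0],0],[0,[0,0,0],0],[0,[0,0,-0.01],0],[0,[0,0,-0.03],0],[0,[0,0,-0.04],0],[0,[0,0,-0.01],0],[0,[0,0,0],0]]' 25
python3 - <<'E'
from h import *
a=get_image("wrist");cv2.imwrite("pics/w19.png",cv2.resize(a[100:300,200:450],None,fx=3,fy=3))
go(511,-107,115,-20)
E
```

```text
clock: 33.15
eef_pos: [0.5865, -0.2751, 0.0998]
tcp_rot: [0.003, 0.726, 0.688, 0.001]
ft_force: [-0.1, 0.2, -0.8]
opening: 0.0468
tcp [ 585.2 -274.2   97.3] psi -3.0 turn(tool) 17.0 tilt -1.000
now axes [163.  -82.9 -17.9]
after turn [ 131.8 -126.9  -17.7]
```

View pics/w19.png

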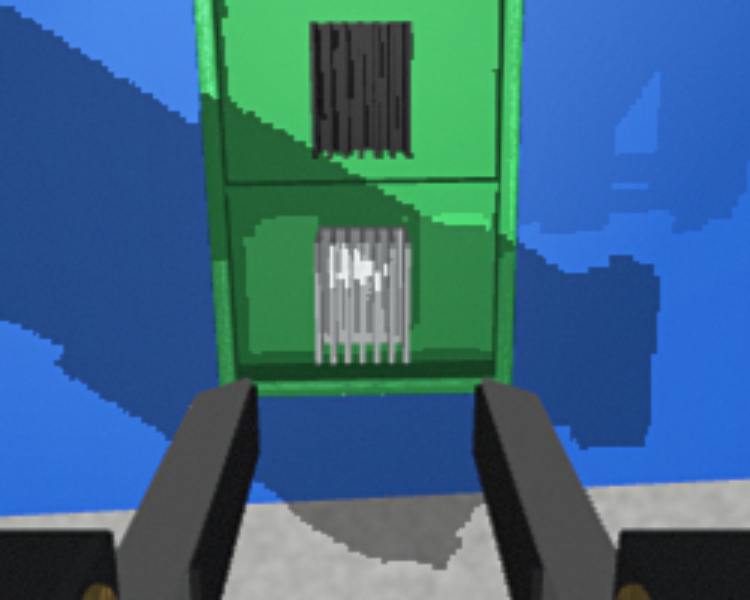

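Both sinks stand in the green bays. Next is the transformer.

```bash
python3 -m inch '[[0.2,[0.01,-0.005,-0.008],0],[0.2,[0.025,-0.013,-0.01],0],[0.3,[0.036,-0.018,0],0],[0.3,[0.036,-0.018,0],0],[0.3,[0.03,-0.015,0],0],[0.3,[0.018,-0.009,0],6],[0.3,[0.007,-0.004,0],6],[0.3,[0,0,0],5],[0.3,[0,0,0],0],[0.3,[0,0,0],0],[0.3,[0,0,0],0]]' 25
python3 - <<'E'
from h import *
w=get_calibration("wrist");a=get_image("wrist");cv2.imwrite("pics/w20.png",cv2.resize(a[100:300,200:450],None,fx=3,fy=3))
print(proj(w,(.511,-.107,.039)));go(511,-107,7,-20)
E
```

```text
clock: 34.3
eef_pos: [0.512, -0.1074, 0.1142]
tcp_rot: [-0.001, 0.819, 0.574, -0.0]
ft_force: [-0.3, -0.1, -0.2]
opening: 0.0607
[321.22317119 198.48968528]
tcp [ 512.2 -107.6  114.4] psi -20.0 turn(tool) -0.0 tilt -1.000
now axes [  0.2  -1.2 107.4]
after turn [  0.2  -1.3 107.4]
```

View pics/w20.png

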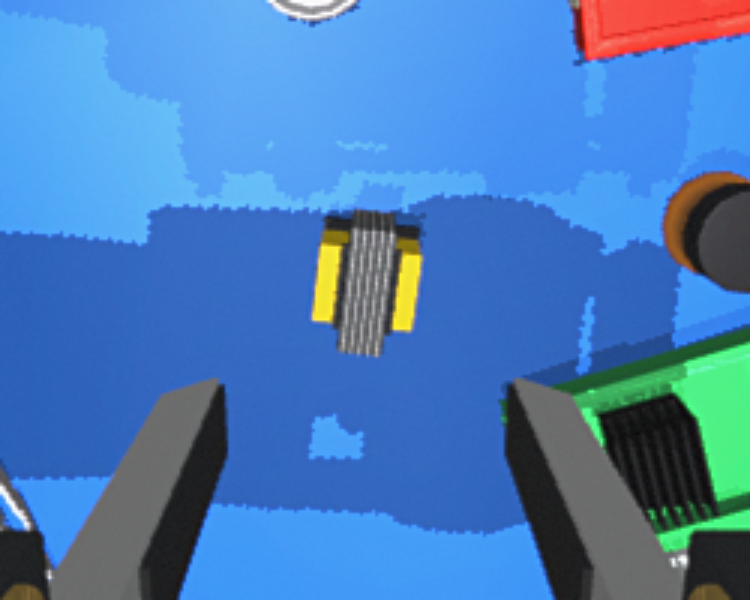

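The transformer leans about 6.5° clockwise, centre at (322.7,196.7). I correct for it and descend.

```bash
python3 -m inch '[[0.3,[0.0015,0,0.02],6.5],[0.3,[0,0,0.03],0],[0.3,[0,0,0.03],0],[0.2,[0,0,0.016],0],[0.1,[0,0,0.008],0],[0.1,[0,0,0.003],0],[0.1,[0,0,0],0],[-0.2,[0,0,0],0],[-0.4,[0,0,0],0],[-0.5,[0,0,0],0],[-0.5,[0,0,0],0],[-0.5,[0,0,0],0]]' 10
python3 - <<'E'
from h import *
a=get_image("wrist");cv2.imwrite("pics/w21.png",cv2.resize(a[100:300,200:450],None,fx=3,fy=3))
go(599,230,110,8.9)
E
```

```text
clock: 35.55
eef_pos: [0.5136, -0.1064, 0.0086]
tcp_rot: [0.0, 0.851, 0.526, 0.0]
ft_force: [-0.5, 0.6, 4.7]
opening: 0.0337
tcp [ 513.5 -106.4    8.5] psi -26.5 turn(tool) -35.4 tilt -1.000
now axes [ 339.2  -73.7 -101.5]
after turn [ 319.1  136.5 -101.5]
```

View pics/w21.png

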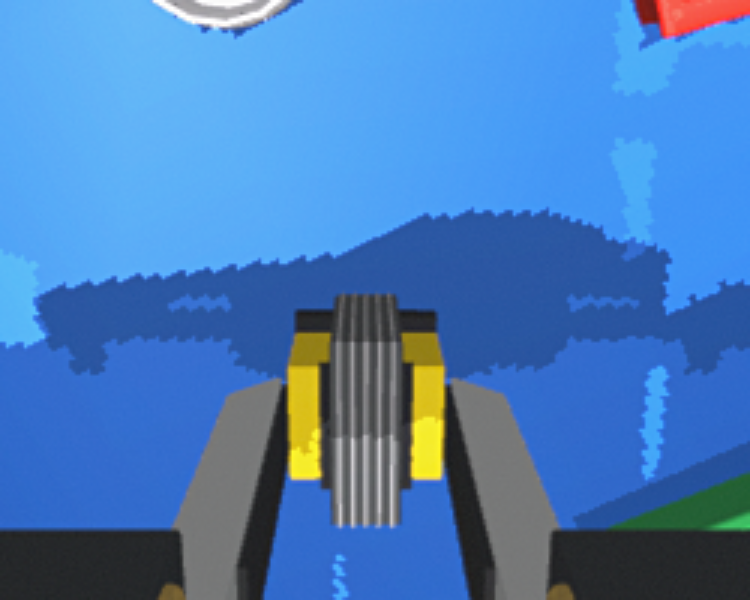

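Gripped at 33.7 mm. I firm up, lift and turn.

```bash
python3 -m inch '[[-1,[0,0,0],0],[-1,[0,0,0],0],[-1,[0,0,-0.005],0],[-1,[0,0,-0.015],0],[-1,[0,0,-0.03],0],[-1,[0,0,-0.03],0],[-1,[0,0,-0.02],-4],[-1,[0,0,0],-7],[-1,[0,0,0],-8],[-1,[0,0,0],-8],[-1,[0,0,0],-6],[-1,[0,0,0],-2.4],[-1,[0,0,0],0],[-1,[0,0,0],0]]' 35
python3 - <<'E'
from h import *
print(sense()["opening"]);go(599,230,107,8.9)
E
```

```text
clock: 37.0
eef_pos: [0.513, -0.1062, 0.1082]
tcp_rot: [0.0, 0.651, 0.759, 0.0]
ft_force: [0.1, -0.4, -0.2]
opening: 0.033
0.03295886548559097
tcp [ 513.  -106.2  108.2] psi 8.8 turn(tool) -0.1 tilt -1.000
now axes [319.  136.4   1.2]
after turn [318.8 137.    1.2]
```

```bash
python3 -m inch '[[-1,[0.012,0.005,0],0],[-1,[0.024,0.01,0],0],[-1,[0.033,0.014,0],0],[-1,[0.033,0.014,0],0],[-1,[0.033,0.014,0],0],[-1,[0.033,0.014,0],0],[-1,[0.033,0.014,0],0],[-1,[0.033,0.014,0],0],[-1,[0.033,0.014,0],0],[-1,[0.026,0.011,0],0],[-1,[0.016,0.008,0],0],[-1,[0.01,0.0045,0],0],[-1,[0,0,0],0],[-1,[0,0,0],0],[-1,[0,0,0],0]]' 35
python3 - <<'E'
from h import *
w=get_calibration("wrist");a=get_image("wrist");cv2.imwrite("pics/w22.png",a)
print(proj(w,(.599,.230,.006)));go(599,230,13,8.9)
E
```

```text
clock: 38.5
eef_pos: [0.5986, 0.2289, 0.1077]
tcp_rot: [-0.0, 0.651, 0.759, -0.0]
ft_force: [0.3, 0.3, -1.3]
opening: 0.0327
[322.54495483 191.03201636]
tcp [598.7 229.  107.8] psi 8.8 turn(tool) -0.1 tilt -1.000
now axes [ 1.   0.5 94.8]
after turn [ 1.   0.4 94.8]
```

View pics/w22.png

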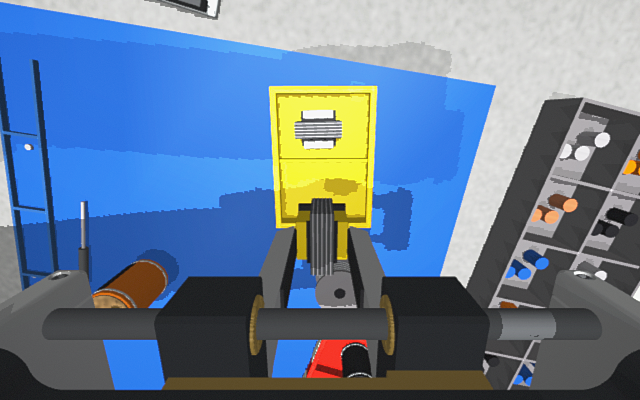

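The free bay is centred near (323,191), matching the target. I lower and release.

```bash
python3 -m inch '[[-1,[0.001,0,0.015],0],[-1,[0,0,0.028],0],[-1,[0,0,0.025],0],[-1,[0,0,0.015],0],[-1,[0,0,0.008],0],[-1,[0,0,0.003],0],[-1,[0,0,0.0015],0],[-1,[0,0,0],0],[-0.1,[0,0,0],0],[-0.05,[0,0,0],0],[0,[0,0,0],0],[0.05,[0,0,0],0],[0.05,[0,0,-0.01],0],[0.05,[0,0,-0.03],0],[0.05,[0,0,-0.04],0],[0.05,[0,0,-0.03],0],[0.05,[0,0,0],0],[0.05,[0,0,0],0]]' 35
python3 - <<'E'
from h import *
w=get_calibration("wrist");a=get_image("wrist");cv2.imwrite("pics/w23.png",a)
go(350,480,180,8.9)
E
```

```text
clock: 40.35
eef_pos: [0.599, 0.2311, 0.1232]
tcp_rot: [0.001, 0.65, 0.76, 0.001]
ft_force: [-0.2, -0.1, -0.5]
opening: 0.0493
tcp [598.  230.9 121.6] psi 8.9 turn(tool) -0.0 tilt -1.000
now axes [ 284.3 -206.7  -58.2]
after turn [ 284.5 -206.5  -58.4]
```

View pics/w23.png

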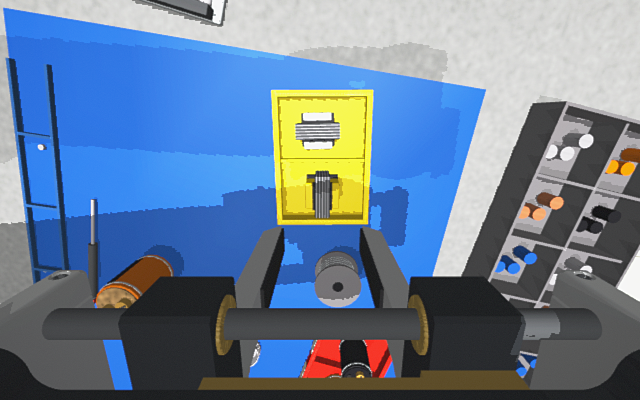

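The transformer stands in the free bay. I withdraw the arm to the side, up high, for a top and scene check.

```bash
python3 -m inch '[[0.5,[0.01,-0.007,-0.015],0],[0.5,[0.02,-0.015,-0.02],0],[0.5,[0.032,-0.024,-0.02],0],[0.5,[0.032,-0.024,0],0],[0.5,[0.032,-0.024,0],0],[0.5,[0.032,-0.024,0],0],[0.5,[0.032,-0.024,0],0],[0.5,[0.032,-0.024,0],0],[0.5,[0.032,-0.024,0],0],[0.5,[0.032,-0.024,0],0],[0.5,[0.03,-0.012,0],0],[0.5,[0.015,0,0],0],[0.5,[0,0,0],0],[0.5,[0,0,0],0]]' 20
python3 - <<'E'
from h import *
a=get_image("top");cv2.imwrite("pics/t3.png",a);b=get_image("scene");cv2.imwrite("pics/s3.png",b)
cv2.imwrite("pics/f1.png",cv2.resize(a[120:235,195:510],None,fx=2.5,fy=2.5)[:, :790]);cv2.imwrite("pics/f2.png",cv2.resize(b[120:320,170:400],None,fx=3,fy=3))
E
```

```text
clock: 41.8
eef_pos: [0.3247, 0.5226, 0.1768]
tcp_rot: [0.0, 0.651, 0.759, -0.001]
ft_force: [0.1, -0.3, 0.3]
opening: 0.0705
```

View pics/f1.png

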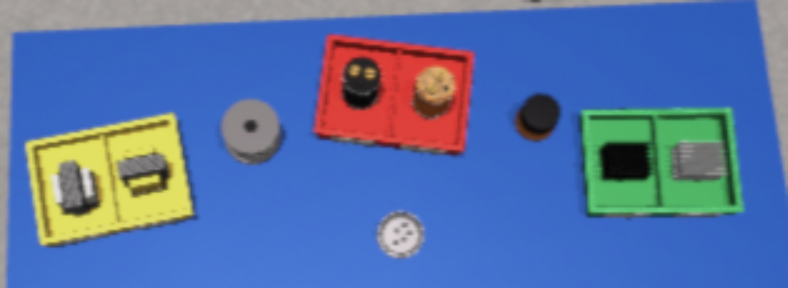

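View pics/f2.png

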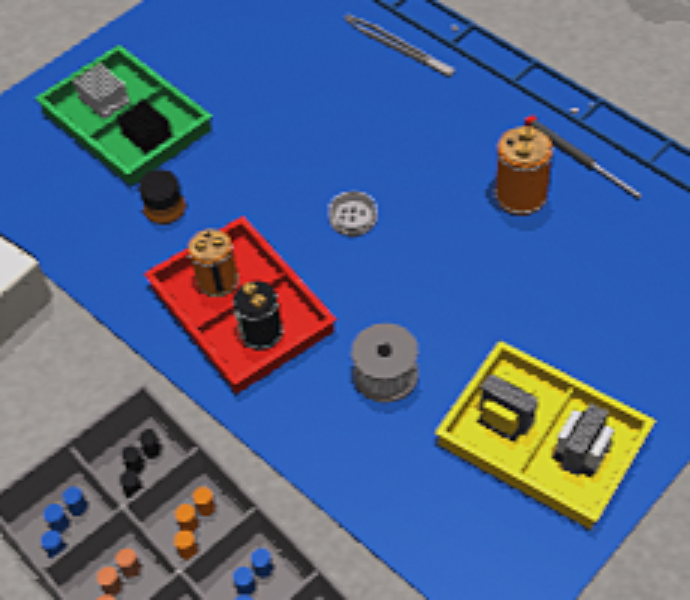

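All five are upright in their bays. One last numeric check of the placings and of the stored transformer and phone.

```bash
python3 - <<'E'
from h import *
ct=get_calibration("top");b=cv2.imread("pics/t3.png");a=cv2.imread("pics/top0.png")
def q(x,y): return (195+x/2.5,120+y/2.5)
tr={"r":(664,-3.3,79.8),"g":(586.7,-241.2,87.2),"y":(594.4,262.1,98.9)}
for n,t,p,z in [("capblk","r",(362,75),.062),("capor","r",(436,85),.056),("sblk","g",(627,159),.031),("ssil","g",(698,159),.031),("trafo","y",(142,165),.042)]:
    P=cast(ct,q(*p),z)[:2]*1000;x,y,an=tr[t];an=np.radians(an);d=P-[x,y];yd=np.array([np.cos(an),np.sin(an)]);xd=np.array([yd[1],-yd[0]])
    print(n,"tray x %.1f y %.1f"%(d@xd,d@yd))
g=lambda i,w:cv2.cvtColor(i[w[1]:w[3],w[0]:w[2]],cv2.COLOR_BGR2GRAY).astype(np.float32)
for n,w in (("stored",(214,180,236,208)),("phone",(140,240,190,322))):
    print(n,"shift px",cv2.phaseCorrelate(g(a,w),g(b,w)))
    print(np.abs(g(a,w)-g(b,w)).mean())
E
```

```text
capblk tray x -1.4 y 30.8
capor tray x 0.0 y -36.2
sblk tray x -0.9 y 31.7
ssil tray x -0.8 y -32.5
trafo tray x -0.1 y -34.7
stored shift px ((-0.006369575570412067, 0.002296086857894508), 0.9968877940956089)
2.0308442
phone shift px ((0.09332756172423373, 0.07504021526997917), 0.7593588835398356)
16.472683
```

```bash
python3 -c "
from rig import *
print(hand_in());print(sense()['clock'])"
```

```text
the job is handed in; nothing more can be done
None
the job is handed in; nothing more can be done
```

I placed all five parts and handed the job in at about 42 s. The hand-in reports no verdict.

- **Placed:** the black and small orange capacitors are in the red tray, the black and silver heat sinks in the green tray, and the yellow-taped transformer in the free yellow bay. The large orange capacitor was left alone.
- **Last check of the parts:** the top and scene pictures show every part upright in its own bay. The measured centres are within 1.4 mm of each tray's mid-line and 31–36 mm from the divider.
- **Left in place:** comparing the top picture with the one from the start, the stored transformer moved about 0 px. The phone moved about 0.1 px, but that match is weaker because the lighting on the phone had changed.
- **What went wrong and was mended:** the first two grips on the black sink closed through its fins without holding it. The sink did not move. I then gripped both sinks at the base plate, with the fingertips at the mat. The first base grip on the silver sink sat slightly high, so I redid it lower before lifting.

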